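Hover the chimney over its hearth for an exploded-view photograph

TASK

We are taking an exploded-view photograph of the card model house. First set the lamp's dimmer lever to half, that is standing upright, and leave it there; then pick up the stepped chimney, carry it over the walls into the open model and hold it upright about a centimetre above the hearth slab on the model's floor, centred on the slab and squared up with it (long side along long side, either way round). Neither chimney nor robot may touch the model, the other things on the desk stay where they are, and you finish still holding the chimney there, motionless in the air.

Things in the scene. Friction and masses are not known exactly. Their poses are not given: they have to be found in the camera images.
- dimmer (a joint): angle of the dimmer lever (rad): 0 = leaning 0.7 rad towards the dimmer block's own -x (lamp off), 0.7 = upright (half light), 1.4 = leaning 0.7 rad towards the block's +x (full light). It starts near full, leaning towards +x. It stays where it is left; moving its tip takes about 1 N.
- dimmer_tip (a point): centre of the black ball knob, 26 mm in diameter, at the end of the dimmer's thin steel lever (10 mm thick); 80 mm from the hinge. The lever stands on a grey block 70 x 50 x 25 mm fixed to the desk.
- dimmer_hinge (a point): the dimmer lever's hinge, 22 mm above the desk over the middle of the block; the lever swings about this frame's y axis, in its x-z plane; z is up. With joint value q the knob is at (80 sin(q - 0.7), 0, 80 cos(q - 0.7)) mm in this frame.
- chimney_center (a point): loose white stepped chimney (model piece), 180 mm tall, standing on the desk, about 0.25 kg; this point is on its axis half-way up, 90 mm above its underside; z is up. Foot 60 mm (its x) by 90 mm (its y), 45 mm tall with a dark fireplace painted on both long faces; then shoulders 50 x 66 mm up to 70 mm and 40 x 46 mm up to 90 mm; from 90 mm to the top at 180 mm a stack 32 x 32 mm square, sides along x and y, by which it can be gripped. It is the same turned half round.
- chimney: the same chimney; origin at the centre of its underside, axes as at chimney_center.
- model: white card house model, open on top, fixed to the desk; origin under its middle at desk height, z up. Base board 310 (x) x 290 (y) x 8 mm; 5 mm walls, 280 mm (x) by 260 mm (y) outside: those on the -x and +x sides have windows and are 95 mm tall, those on the -y and +y sides are gables rising from 95 mm at the ends to 130 mm in the middle (heights above the desk). Inside, low furniture, all under 50 mm.
- hearth (a point): centre of the top face of the hearth slab on the model's floor, 18 mm above the desk; the slab is a grey rectangle 80 mm (x) x 110 mm (y), 10 mm thick; this frame's axes are the model's, z up.
- turret_center (a point): bystander: loose white round turret with a cone roof, 68 mm in diameter, 100 mm tall; the point is half-way up.
- tape: bystander: loose black tape measure standing on edge, 75 x 40 x 65 mm; origin at the centre of its underside.
- pot: bystander: loose dark steel pot of brushes, 70 mm in diameter, 90 mm tall (brushes up to 150 mm); origin at the centre of its underside.
Things that resemble listed ones, but are neither listed nor needed, are in the scene too. Leave any blue, pink or red look-alike of the part that bears dimmer alone.

How it is judged:
On the way, in this order (a step that is already met when the one before it is completed fails the run):
1. the dimmer lever is set upright, at half, while the chimney still stands in its place (value of joint dimmer between 0.58 and 0.82 rad and distance of chimney_center from where it was at the start of the episode below 0.02 m), for 0.2 s.
2. the chimney is above the model's walls, inside their outline (height (world z) of chimney_center above 0.185 m and horizontal distance between chimney_center and hearth below 0.1 m).
At the end, for the whole second after the job is handed in: Chimney held still in the fingers (under 20 mm/s), underside 3 to 20 mm above the hearth slab, axis within 8 mm of the slab's centre, squared up within 0.12 rad (either way round), within 0.1 rad of upright, not touching the model; dimmer lever within 0.12 rad of upright (z of chimney_center in the frame of hearth between 0.093 and 0.11 m and horizontal distance between chimney_center and hearth below 0.008 m and angle between the x axis of chimney and the x axis of hearth, either way round below 0.12 rad and angle between chimney's own z axis and vertical below 0.1 rad and linear speed of chimney below 0.02 m/s and contact force between chimney and the fingers above 1 N and contact force between chimney and model below 0.1 N and value of joint dimmer between 0.58 and 0.82 rad); the arm keeps its last pose, push and grip.
It fails at once if the chimney touches the model (contact force between chimney and model above 0.5 N).
It fails at once if the robot touches the model (contact force between any of the fingers, the arm and model above 1 N).
It fails at once if a bystander is shifted by more than 20 mm (distance of any of turret_center, tape, pot from where it was at the start of the episode above 0.02 m).
It also fails if it takes over 56 s, if anything falls off the work surface, if the arm or the gripper's body presses on something with over 40 N, if the wrist force passes 120 N, or if a joint passes its speed limit or range.

ROBOT

A 6-joint arm with a two-finger parallel gripper is mounted at the origin on the work surface. World frame = base frame: x ahead of the robot, y to its left, z up, the work surface at z = 0. Lengths are in m, angles in rad, forces in N, time in s.
With the tool pointing down it reaches from about 0.35 to 0.775 m from the base axis. Payload 5.5 kg.
Tool frame: the origin (TCP) lies midway between the tips of the shut fingers; the grasp point (between the pads) lies 19 mm behind it; z points along the fingers, x is the direction in which the jaws open and shut, and the axes are right-handed (so a half turn about z gives the same grasp; the last joint's range is limited). The gripper opens to 85 mm and grips with 20 to 120 N. Pads are 22 mm wide; open, the fingers measure 114 mm over their backs; the gripper's body (76 mm by 85 mm) begins 54 mm behind the grasp point. The pads swing forward as they close: fully open they stand 13 mm farther back than shut.
Start: joints at [-0.14, 0.313, 0.046, 1.304, 0, 1.431], TCP at [0.575, -0, 0.208] pointing down, gripper open.
Joint ranges: [-2.76, 2.76], [-0.86, 1.69], [-1.03, 1.26], [-2.2, 2.34], [-1.47, 1.5], [-3.14, 3.14]. Speed limits (rad/s): [2.57, 2.57, 3.14, 3.14, 3.14, 3.14].

INTERFACE

Orientations are given as a unit quaternion [w, x, y, z].
In Python, from workcell import env gives the robot as it stands. The module is installed in compiled form; this text tells all that it offers.
- The arm moves only by the tool apply_moves, never from a script. Its argument "moves" is a list of rows, each a list of 3 entries, a list of its own where there are three numbers: the shift along the tool's x, y, z in cm, then the turn about the tool's z in degrees, then the opening, from 0 (shut) to 1 (fully open). In form: [[[x, y, z], yaw, gripper], ...]. A call has exactly 10 rows; each row is the pose to reach, as a shift and turn from the pose commanded when the call began, along the tool's axes at that moment; what a row does not reach only later rows make up. A row lasts 1/8 s, in which the tool goes at most 62.5 mm and 10.7 degrees, less where a joint would pass 70% of its speed; a pose out of reach is approached as far as the arm can. A call with a gripper value outside its range is refused whole. The fingers move at their own pace and stop on an object; "squeeze" is the grip in N (left out, the last holds). Time passes only in rows, so rows that repeat a pose let the fingers close, or fill a call up. It gives the time, the measured TCP pose, the force and the opening at its end, in the units of the state.
- env.get_state(): the state, without advancing time (a new reading comes with each control period).
- env.read_camera(name): name is "scene" or "side" or "wrist"; returns a dict with "pixels" (384x512x3 uint8, red, green, blue), "fov_y" (degrees; the focal length in pixels is half the picture's height over the tangent of half this angle, whatever the lens; pixels are square), "cx", "cy" (the principal point, pixels), "world_from_camera" (4x4, takes a point from camera to world coordinates); the wrist camera has in their place "hand_eye" (4x4, takes a point from camera to tool coordinates, whose origin is the TCP and whose axes are the tool frame's). Camera axes: x right, y down, z forward; pixel columns grow to the right and rows downward; lengths in m; the calibration is good to about 2 mm. A picture is of the moment at which its call begins: read the wrist's pose just before it. There is no depth.
- env.hand_in(): hands the job in, once; it reports no verdict.
The state is a dict: "clock": time; "joint_pos": joint angles; "qvel": joint speeds; "tau": joint torques, N m; "tcp_pos": TCP position; "orientation": TCP orientation; "wrist_force": force on the tool from outside, world axes, zero at the start; "ft_torque": the same for the moment, N m; "finger_gap": finger opening in m.
Only numpy, scipy, OpenCV 4.12 (cv2) and the standard library are available. Lean on these libraries where they do the work, as an engineer would, in place of code of your own. Each camera call takes 0.05 s, during which the arm holds its last target.

## Working session

There is one attempt and no reset: what is moved stays moved. The work goes in short steps, Python scripts to look and compute and a tool call to move; the robot and the scene stay as the last step left them, time stands still between calls to the robot, and variables do not carry over. Pictures are saved under pics/ and viewed, and the job is handed in when it is done.

Besides the shell and the picture viewer there is one more tool, called after "Emit:" by a JSON object that holds its "method" and its "body". apply_moves: Moves the arm, as the interface text tells. Its arguments: {"type":"object","properties":{"moves":{"type":"array","items":{"type":"array"}},"squeeze":{"type":"number"}},"required":["moves"]}

```bash
mkdir -p pics; cat > h.py <<'E'
import numpy as np,cv2
from workcell import env
def cam(n):
    s=env.get_state(); c=env.read_camera(n); p=c['pixels']; 
    f=p.shape[0]/2/np.tan(np.radians(c['fov_y'])/2)
    if n=='wrist':
        T=np.eye(4); w,x,y,z=s['orientation']
        from scipy.spatial.transform import Rotation as R
        T[:3,:3]=R.from_quat([x,y,z,w]).as_matrix(); T[:3,3]=s['tcp_pos']; T=T@np.array(c['hand_eye'])
    else: T=np.array(c['world_from_camera'])
    return dict(img=cv2.cvtColor(p,cv2.COLOR_RGB2BGR),f=f,cx=c['cx'],cy=c['cy'],T=T)
def ray(c,u,v):
    d=c['T'][:3,:3]@np.array([(u-c['cx'])/c['f'],(v-c['cy'])/c['f'],1]); return c['T'][:3,3],d/np.linalg.norm(d)
def onz(c,u,v,z):
    o,d=ray(c,u,v); return o+d*(z-o[2])/d[2]
def proj(c,p):
    q=np.linalg.inv(c['T'])@np.append(p,1); return q[0]/q[2]*c['f']+c['cx'],q[1]/q[2]*c['f']+c['cy']
def tri(c1,uv1,c2,uv2):
    o1,d1=ray(c1,*uv1);o2,d2=ray(c2,*uv2)
    A=np.stack([d1,-d2],1); t=np.linalg.lstsq(A,o2-o1,rcond=None)[0]
    a,b=o1+t[0]*d1,o2+t[1]*d2; return (a+b)/2,np.linalg.norm(a-b)
E
python3 - <<'E'
from h import *
import pickle
for n in ['scene','side','wrist']:
    c=cam(n); pickle.dump(c,open(n+'0.pkl','wb')); cv2.imwrite(f'pics/{n}0.png',c['img']); print(n,c['f'],c['cx'],c['cy'],c['T'].round(3).tolist())
print(env.get_state())
E
```

```text
scene 396.5747383808549 258.41536557511 195.68473729806126 [[0.019, 0.541, -0.841, 1.3], [1.0, 0.001, 0.023, 0.15], [0.013, -0.841, -0.541, 0.597], [0.0, 0.0, 0.0, 1.0]]
side 401.11034874127637 256.14658163953504 190.24025778230651 [[-0.925, -0.266, 0.27, 0.168], [-0.378, 0.606, -0.699, 1.027], [0.022, -0.749, -0.662, 0.865], [0.0, 0.0, 0.0, 1.0]]
wrist 342.65612649157447 257.3016226161452 192.1037771091963 [[1.0, 0.0, -0.001, 0.576], [-0.0, -0.954, -0.3, 0.076], [-0.001, 0.3, -0.954, 0.372], [0.0, 0.0, 0.0, 1.0]]
{'clock': 0.15, 'joint_pos': array([-1.39583978e-01,  3.13837710e-01,  4.52280215e-02,  1.30359011e+00,
       -2.41487678e-06,  1.43122949e+00]), 'qvel': array([-6.62041574e-04, -1.68834245e-03,  1.80975691e-03,  1.65685755e-05,
        7.97434373e-04, -7.85323488e-04]), 'tau': array([ 1.76330479e-03, -4.81067133e+01,  2.98815805e+01,  1.39078675e-02,
       -1.10673584e-04, -5.56924022e-05]), 'tcp_pos': array([5.74583194e-01, 5.73551433e-05, 2.07103274e-01]), 'orientation': array([-9.64319145e-05,  9.99999754e-01, -8.56895189e-06, -6.95081334e-04]), 'wrist_force': array([-0.56126028, -0.2797869 ,  0.4424076 ]), 'ft_torque': array([ 0.02046405, -0.01387265,  0.07036915]), 'finger_gap': 0.08503732925029055}
```

View pics/scene0.png

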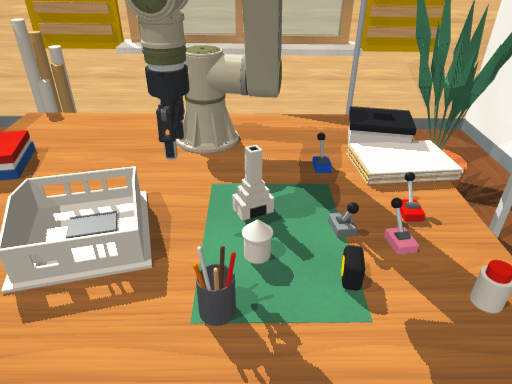

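View pics/side0.png

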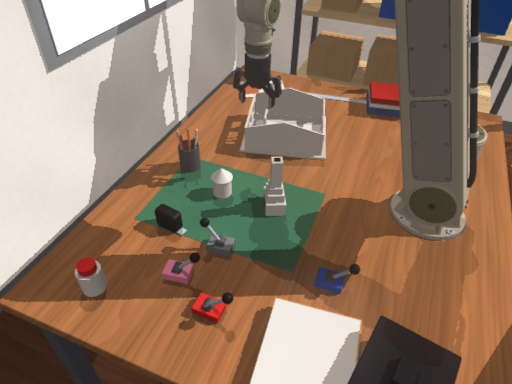

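View pics/wrist0.png

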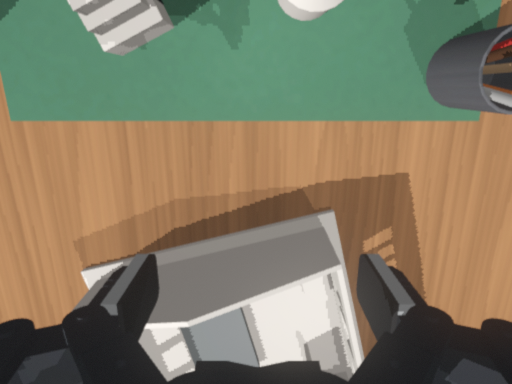

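Candidates for the dimmer (scene pixels): blue (321,160), grey (344,222), red (410,205), pink (401,235). The grey one fits, since the block is described as grey and the coloured ones are look-alikes. I'll confirm it in enlarged crops.

```bash
python3 - <<'E'
from h import *
import pickle
s=pickle.load(open('scene0.pkl','rb'));d=pickle.load(open('side0.pkl','rb'))
def crop(c,x0,y0,w,h,k): return cv2.resize(c['img'][y0:y0+h,x0:x0+w],None,fx=k,fy=k,interpolation=cv2.INTER_CUBIC)
a=crop(s,310,190,65,50,6);b=crop(d,190,210,65,50,6)
cv2.imwrite('pics/dim.png',np.hstack([a,b]))
a=crop(s,215,140,75,90,5);b=crop(d,240,145,75,90,5)
cv2.imwrite('pics/chim.png',np.hstack([a,b]))
a=crop(s,0,160,160,130,5);cv2.imwrite('pics/mod_s.png',a[:600])
b=crop(d,235,75,100,90,6);cv2.imwrite('pics/mod_d.png',b)
E
```

```text
(no output)
```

View pics/dim.png

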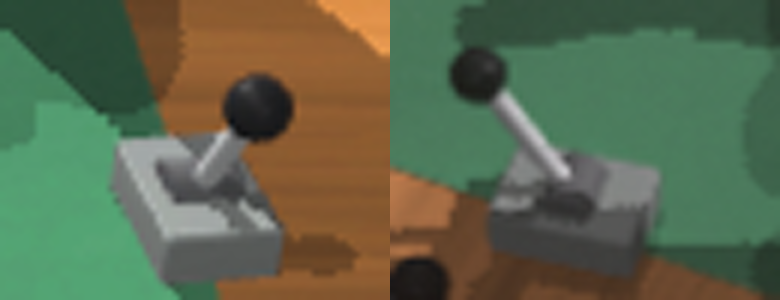

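View pics/chim.png

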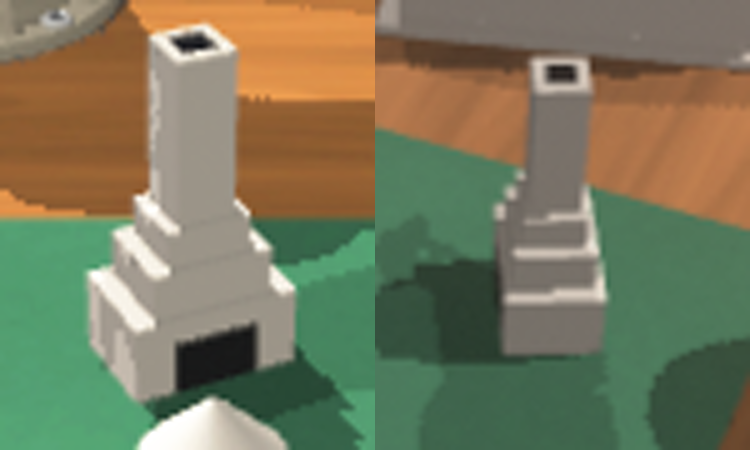

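View pics/mod_s.png

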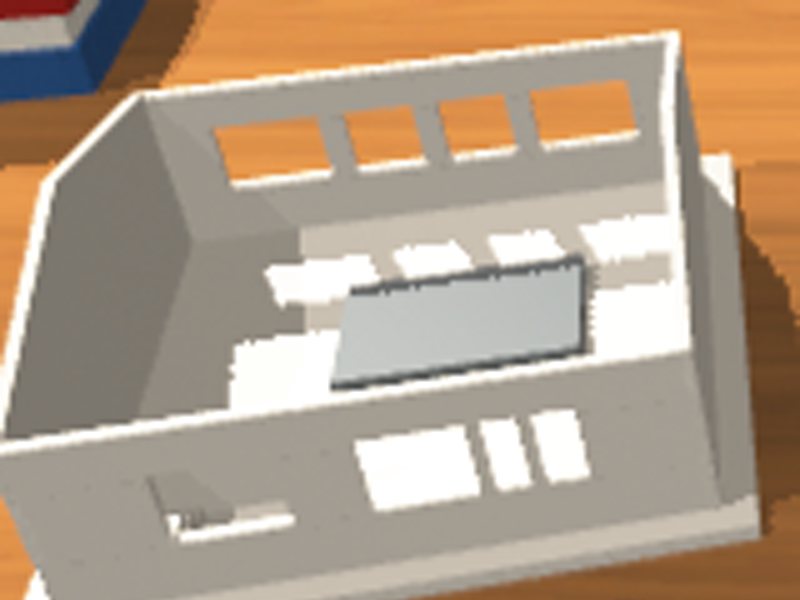

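View pics/mod_d.png

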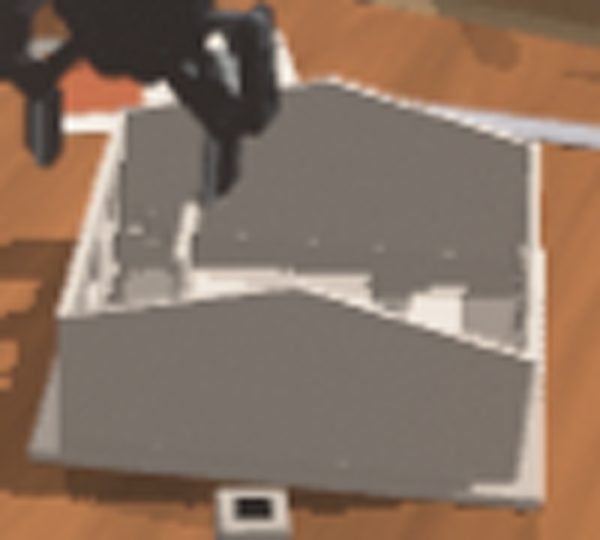

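```bash
python3 - <<'E'
from h import *
import pickle
s=pickle.load(open('scene0.pkl','rb'));d=pickle.load(open('side0.pkl','rb'))
def S(x,y,ox,oy,k): return ox+(x+.5)/k-.5,oy+(y+.5)/k-.5
b1=S(258,107,310,190,6);b2=S(478-390,74,190,210,6)
print('ball',tri(s,b1,d,b2))
# block top corners scene z=.025: back-left, right, front...
for p in [(118,143),(222,135),(280,230),(165,241)]: print('blk s',onz(s,*S(*p,310,190,6),.025).round(4))
for p in [(515,148),(660,168),(636,225),(490,210)]: print('blk d',onz(d,*S(p[0]-390,p[1],190,210,6),.025).round(4))
P=[onz(s,*S(*p,215,140,5),.18)for p in [(150,38),(193,25),(238,37),(196,50)]]
print('top s',np.round(P,4).tolist(),np.mean(P,0))
P=[onz(d,*S(p[0]-375,p[1],240,145,5),.18)for p in [(531,60),(590,60),(588,90),(530,90)]]
print('top d',np.round(P,4).tolist(),np.mean(P,0))
for p in [(90,272),(140,328),(295,290)]: print('foot s z45',onz(s,*S(*p,215,140,5),.045).round(4))
for p in [(92,343),(140,402),(295,355)]: print('foot s z0',onz(s,*S(*p,215,140,5),.0).round(4))
for p in [(503,302),(605,298)]: print('foot d z45',onz(d,*S(p[0]-375,p[1],240,145,5),.045).round(4))
P=np.array([onz(s,*S(*p,0,160,5),.018)for p in [(350,291),(583,258),(583,347),(332,385)]])
print('slab',P.round(4).tolist(),P.mean(0))
print([np.linalg.norm(P[i]-P[i-1]).round(4) for i in range(4)])
for n,c in(('tur s',onz(s,257,224,.1)),('tur d',onz(d,221,168,.1)),('pot',onz(s,216,300,.045))): print(n,c.round(3))
E
```

```text
ball (array([0.56271864, 0.38345745, 0.09119722]), np.float64(0.0007539074782447652))
blk s [0.4932 0.3498 0.025 ]
blk s [0.4874 0.3946 0.025 ]
blk s [0.5528 0.4042 0.025 ]
blk s [0.5598 0.357  0.025 ]
blk d [0.5581 0.3636 0.025 ]
blk d [0.4908 0.3481 0.025 ]
blk d [0.4865 0.3838 0.025 ]
blk d [0.5512 0.402  0.025 ]
top s [[0.4379, 0.1384, 0.18], [0.4233, 0.1591, 0.18], [0.4364, 0.1806, 0.18], [0.4507, 0.1603, 0.18]] [0.43707701 0.15958671 0.18      ]
top d [[0.4645, 0.1523, 0.18], [0.4336, 0.1386, 0.18], [0.4253, 0.1657, 0.18], [0.4551, 0.1789, 0.18]] [0.44458735 0.15887691 0.18      ]
foot s z45 [0.4347 0.1066 0.045 ]
foot s z45 [0.4863 0.1332 0.045 ]
foot s z45 [0.4516 0.2118 0.045 ]
foot s z0 [0.4341 0.1066 0.    ]
foot s z0 [0.4868 0.1328 0.    ]
foot s z0 [0.4451 0.2137 0.    ]
foot d z45 [0.4534 0.2112 0.045 ]
foot d z45 [0.3989 0.1836 0.045 ]
slab [[0.502, -0.2913, 0.018], [0.4737, -0.1858, 0.018], [0.5471, -0.1652, 0.018], [0.5756, -0.2718, 0.018]] [ 0.52459693 -0.22850521  0.018     ]
[np.float64(0.0761), np.float64(0.1093), np.float64(0.0762), np.float64(0.1103)]
tur s [0.637 0.166 0.1  ]
tur d [0.618 0.167 0.1  ]
pot [0.794 0.089 0.045]
```

The crops confirm the grey dimmer (left: ball at about (353,207) in scene; right: ball at about (204,222) in side). The knob is about 41 mm to the block's +x side, so q ≈ 1.24. The chimney stack and slab are also clearly visible. I'll straddle the knob with the jaws along the swing direction, so that closing them centred over the hinge sets the lever upright.

Emit:
{"method": "apply_moves", "body": {"moves": [[[-0.4,-4.5,0],-2,1],[[-0.8,-9.5,0],-4,1],[[-1.2,-14.5,0],-6,1],[[-1.7,-19.5,0],-8,1],[[-2.1,-24.5,0],-10,1],[[-2.6,-29.5,0],-10,1],[[-3.0,-34.5,0],-10,1],[[-3.3,-37.9,0],-10,1],[[-3.3,-37.9,0],-10,1],[[-3.3,-37.9,0],-10,1]]}}

```text
clock: 1.4
tcp_pos: [0.5418, 0.3785, 0.2073]
orientation: [0.0, 0.996, 0.087, -0.0]
wrist_force: [-0.4, -1.0, -0.8]
finger_gap: 0.0855
```

```bash
python3 - <<'E'
from h import *
import pickle
st=env.get_state();print(st['tcp_pos'],st['orientation'],st['clock'])
c=cam('wrist'); pickle.dump(c,open('wrist1.pkl','wb')); cv2.imwrite('pics/w1.png',c['img'])
print(proj(c,[.5627,.3835,.091]),proj(c,[.5225,.3755,.025]))
c=cam('scene'); cv2.imwrite('pics/s1.png',c['img'])
E
```

```text
[0.54182585 0.37852936 0.20731558] [ 3.97280906e-04  9.96190826e-01  8.71981860e-02 -3.96957582e-04] 1.4
(np.float64(281.5406215147227), np.float64(176.2302760844915)) (np.float64(237.52048190120368), np.float64(160.6352485858587))
```

View pics/w1.png

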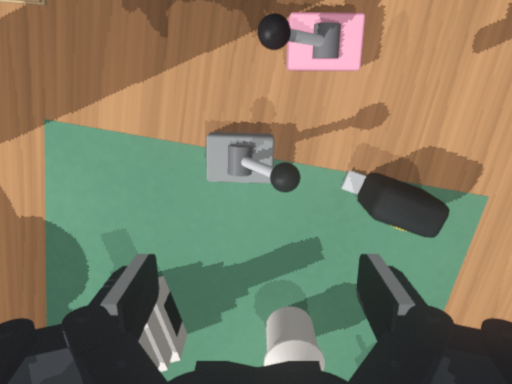

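View pics/s1.png

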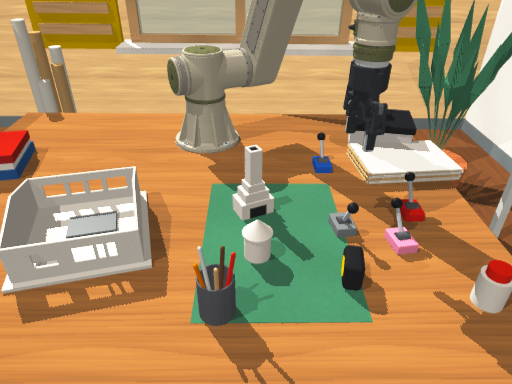

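The wrist view shows the ball at (285,178), about 2 mm from the prediction, and the grey block at (240,157). Descending around the knob.

Emit:
{"method": "apply_moves", "body": {"moves": [[[0.1,0,2.5],0,1],[[0.1,0,5],0,1],[[0.1,0,7.5],0,1],[[0.1,0,9.5],0,1],[[0.1,0,11.5],0,1],[[0.1,0,13],0,1],[[0.1,0,13.9],0,1],[[0.1,0,13.9],0,1],[[0.1,0,13.9],0,1],[[0.1,0,13.9],0,1]]}}

```text
clock: 2.75
tcp_pos: [0.5436, 0.3795, 0.0697]
orientation: [-0.0, 0.996, 0.087, 0.001]
wrist_force: [1.2, 0.0, -0.1]
finger_gap: 0.0853
```

```bash
python3 - <<'E'
from h import *
for n in ['wrist','side']:
    c=cam(n); im=c['img']
    if n=='side': im=cv2.resize(im[180:280,150:290],None,fx=5,fy=5)
    cv2.imwrite(f'pics/{n}2.png',im)
E
```

```text
(no output)
```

View pics/wrist2.png

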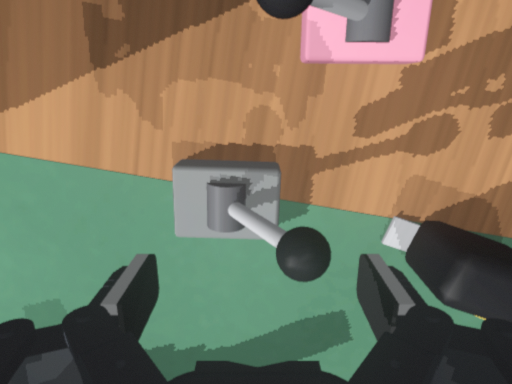

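View pics/side2.png

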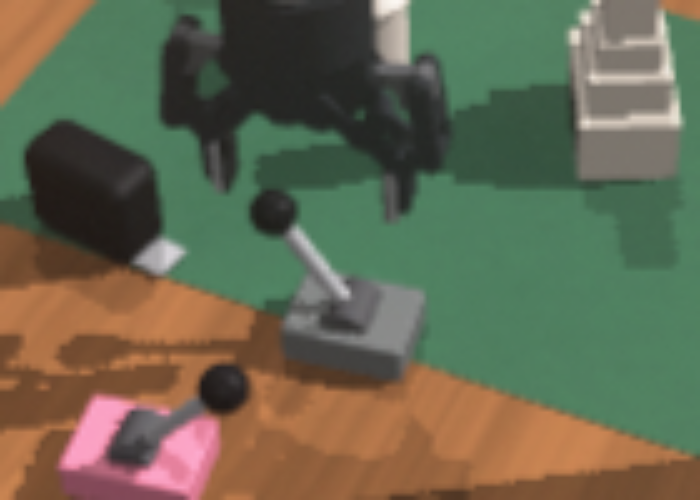

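```bash
python3 - <<'E'
from h import *
st=env.get_state(); t=st['tcp_pos'];print(t)
w=cam('wrist');d=cam('side')
for p in (t,t+[0,0,.013],t+[0,0,.019],[.5627,.3835,.091]): print(proj(w,p),proj(d,p))
print(tri(w,(303,254),d,(150+273/5,180+212/5)))
# block top outline in wrist
for p in [(175,163),(279,163),(279,238),(175,238)]: print(onz(w,*p,.025).round(4))
E
```

```text
[0.54335155 0.37942672 0.0694373 ]
(np.float64(255.46760440736824), np.float64(235.5168142860245)) (np.float64(211.75948828405797), np.float64(228.71154344068202))
(np.float64(255.36645720887384), np.float64(246.72313675310366)) (np.float64(211.50919535315063), np.float64(225.37407827153083))
(np.float64(255.31453732064534), np.float64(252.4754563289618)) (np.float64(211.39231522252618), np.float64(223.81557095168372))
(np.float64(297.88686876799443), np.float64(253.77373078253714)) (np.float64(204.14174476282327), np.float64(222.07029478921947))
(array([0.56560592, 0.37938815, 0.08405927]), np.float64(0.0029630706058349503))
[0.4889 0.3992 0.025 ]
[0.5526 0.4104 0.025 ]
[0.5625 0.3602 0.025 ]
[0.4941 0.3482 0.025 ]
```

Emit:
{"method": "apply_moves", "body": {"moves": [[[0,0,0.7],0,1],[[0,0,0.7],0,1],[[-1.0,0,0.7],0,1],[[-1.95,-0.1,0.7],0,1],[[-1.95,-0.1,0.7],0,0.7],[[-1.95,-0.1,0.7],0,0.55],[[-1.95,-0.1,0.7],0,0.45],[[-1.95,-0.1,0.7],0,0.4],[[-1.95,-0.1,0.7],0,0.36],[[-1.95,-0.1,0.7],0,0.36]], "squeeze": 20}}

```text
clock: 4.2
tcp_pos: [0.5445, 0.3807, 0.079]
orientation: [-0.004, 0.996, 0.085, 0.023]
wrist_force: [22.0, -7.7, 43.7]
finger_gap: 0.0311
```

```bash
python3 - <<'E'
from h import *
for n in ['wrist','side']:
    c=cam(n); im=c['img']
    if n=='side': im=cv2.resize(im[180:280,150:290],None,fx=5,fy=5)
    cv2.imwrite(f'pics/{n}3.png',im)
E
```

```text
(no output)
```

View pics/wrist3.png

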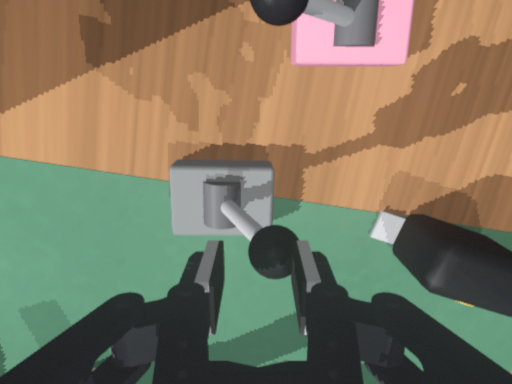

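View pics/side3.png

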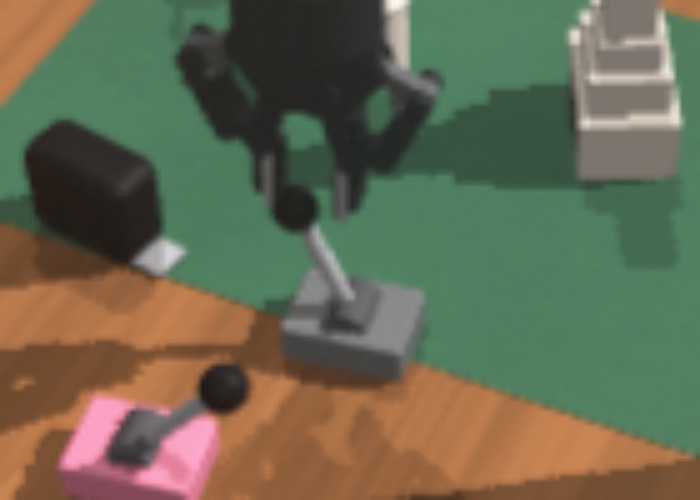

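The wrist force is 44 N upward and 22 N in +x, so a fingertip is pressing on the ball from above instead of beside it. I'll relieve that and look again.

Emit:
{"method": "apply_moves", "body": {"moves": [[[1.9,0,-1],0,0.36],[[1.9,0,-2.5],0,0.36],[[1.9,0,-4],0,0.36],[[1.9,0,-6],0,0.36],[[1.9,0,-8],0,0.36],[[1.9,0,-8],0,0.36],[[1.9,0,-8],0,0.36],[[1.9,0,-8],0,0.36],[[1.9,0,-8],0,0.36],[[1.9,0,-8],0,0.36]]}}

```text
clock: 5.55
tcp_pos: [0.5422, 0.3799, 0.1414]
orientation: [0.0, 0.996, 0.087, -0.0]
wrist_force: [-0.2, -0.6, -0.3]
finger_gap: 0.0308
```

```bash
python3 - <<'E'
from h import *
st=env.get_state(); t=st['tcp_pos'];print(t,st['orientation'],st['joint_pos'])
w=cam('wrist');cv2.imwrite('pics/w4.png',w['img'])
d=cam('side');cv2.imwrite('pics/d4.png',cv2.resize(d['img'][150:270,150:290],None,fx=5,fy=5))
s=cam('scene');cv2.imwrite('pics/s4.png',cv2.resize(s['img'][130:270,290:430],None,fx=4,fy=4))
import pickle;pickle.dump((w,d,s,t),open('v4.pkl','wb'))
for dx in(-.0155,.0155):
  for z in (0,.013): print(dx,z,proj(w,t+[dx,0,z]),proj(d,t+[dx,0,z]),proj(s,t+[dx,0,z]))
E
```

```text
[0.54220544 0.37991888 0.14136909] [ 1.44042541e-04  9.96197607e-01  8.71219060e-02 -2.84428286e-04] [ 4.90080030e-01  5.07964843e-01  1.76564714e-01  1.24003246e+00
 -4.20091523e-05  1.88641137e+00]
-0.0155 0 (np.float64(226.21703753153747), np.float64(230.79594873966317)) (np.float64(216.04452728588467), np.float64(211.48076260749957)) (np.float64(350.5701828842623), np.float64(180.14766715484168))
-0.0155 0.013 (np.float64(223.8921586583399), np.float64(241.7167692230409)) (np.float64(215.81752191116027), np.float64(207.82613499441086)) (np.float64(351.3712792785322), np.float64(175.17967097289397))
0.0155 0 (np.float64(284.44775608227116), np.float64(240.1975345855916)) (np.float64(205.26527445965579), np.float64(208.12060643762325)) (np.float64(353.57492326004615), np.float64(187.2829794999392))
0.0155 0.013 (np.float64(286.4399847472471), np.float64(251.70748844613547)) (np.float64(204.94988425736202), np.float64(204.46766413047374)) (np.float64(354.4243855674701), np.float64(182.22369066706247))
```

View pics/w4.png

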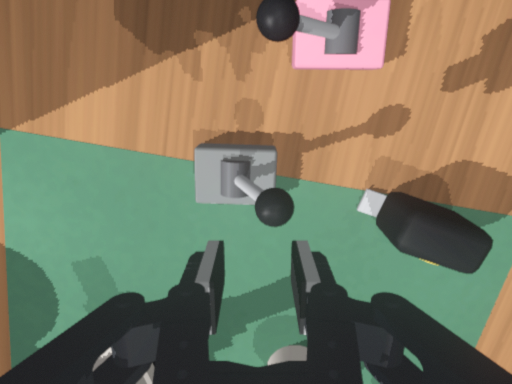

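View pics/d4.png

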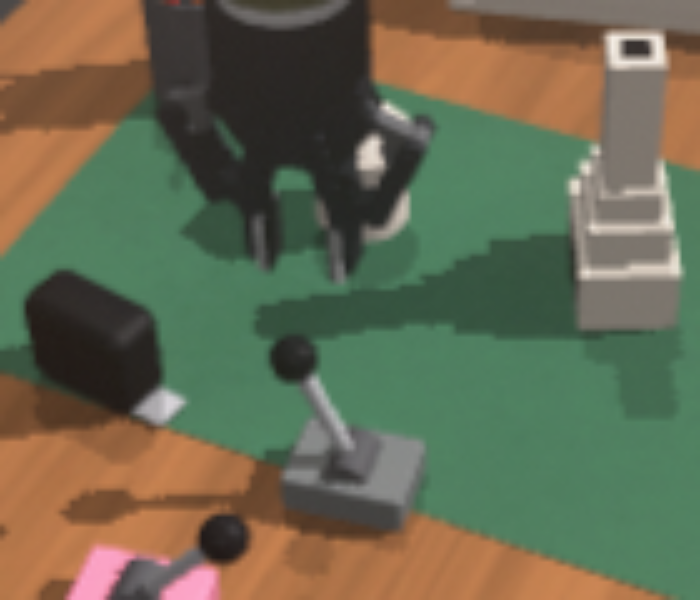

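View pics/s4.png

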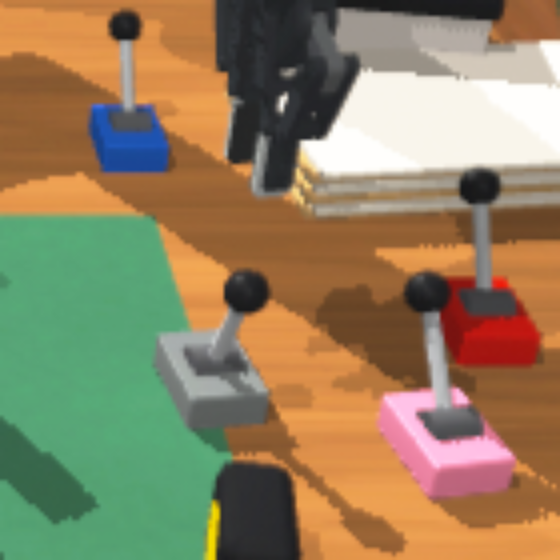

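```bash
python3 - <<'E'
from h import *
import pickle
w,d,s,t=pickle.load(open('v4.pkl','rb'))
W=(274,207);D=(150+293.5/5-.4,150+357.5/5-.4);S=(290+246.5/4-.4,130+291.5/4-.4)
for a in((w,W,d,D),(w,W,s,S),(s,S,d,D)): print(tri(*a))
print(onz(w,235,163,.03))
h=np.mean([onz(w,*p,.025) for p in [(195,150),(275,150),(276,203),(195,203)]],0);print(h)
E
```

```text
(array([0.55309105, 0.38024287, 0.09508204]), np.float64(0.0025143150612964805))
(array([0.55360269, 0.38190154, 0.09816018]), np.float64(0.0005032852398447784))
(array([0.55131031, 0.38180083, 0.09721007]), np.float64(0.0012137622699566447))
[0.52264654 0.39055905 0.03      ]
[0.52461227 0.37733875 0.025     ]
```

Emit:
{"method": "apply_moves", "body": {"moves": [[[0.4,0,0],0,0.7],[[0.4,0,0],0,0.7],[[0.4,0,2],0,0.7],[[0.4,0,4],0,0.7],[[0.4,0,6],0,0.7],[[0.4,0,7.5],0,0.7],[[0.4,0,8.1],0,0.7],[[0.4,0,8.1],0,0.7],[[0.4,0,8.1],0,0.7],[[0.4,0,8.1],0,0.7]]}}

```text
clock: 6.95
tcp_pos: [0.5468, 0.381, 0.0617]
orientation: [-0.0, 0.996, 0.087, 0.001]
wrist_force: [-0.1, 0.8, 0.0]
finger_gap: 0.0598
```

```bash
python3 - <<'E'
from h import *
for n in ['wrist','side']:
    c=cam(n); im=c['img']
    if n=='side': im=cv2.resize(im[180:280,150:290],None,fx=5,fy=5)
    cv2.imwrite(f'pics/{n}5.png',im)
E
```

```text
(no output)
```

View pics/wrist5.png

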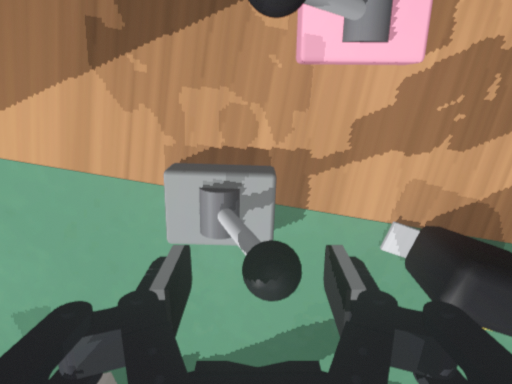

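View pics/side5.png

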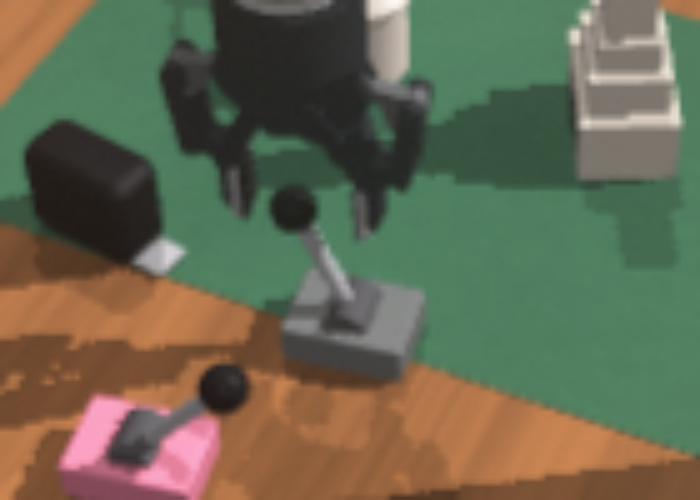

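The tips swing up more than I assumed when open. I'll go 8 mm lower, close further, then centre over the hinge.

Emit:
{"method": "apply_moves", "body": {"moves": [[[0,0,0.8],0,0.7],[[0,0,0.8],0,0.7],[[0,0,0.8],0,0.55],[[-0.4,0,0.8],0,0.5],[[-0.8,0,0.8],0,0.45],[[-1.2,0,0.8],0,0.42],[[-1.6,0,0.8],0,0.38],[[-2.0,0,0.8],0,0.35],[[-2.2,0,0.8],0,0.33],[[-2.2,0,0.8],0,0.33]]}}

```text
clock: 8.3
tcp_pos: [0.5241, 0.3768, 0.0526]
orientation: [0.0, 0.996, 0.087, -0.0]
wrist_force: [-0.0, 0.6, -0.7]
finger_gap: 0.0284
```

```bash
python3 - <<'E'
from h import *
print(env.get_state()['wrist_force'],env.get_state()['tcp_pos'])
for n in ['wrist','side','scene']:
    c=cam(n); im=c['img']
    if n=='side': im=cv2.resize(im[180:280,150:290],None,fx=5,fy=5)
    if n=='scene': im=cv2.resize(im[150:270,290:430],None,fx=4,fy=4)
    cv2.imwrite(f'pics/{n}6.png',im)
E
```

```text
[-0.0147855   0.57954389 -0.748264  ] [0.52406992 0.37676962 0.05260007]
```

View pics/wrist6.png

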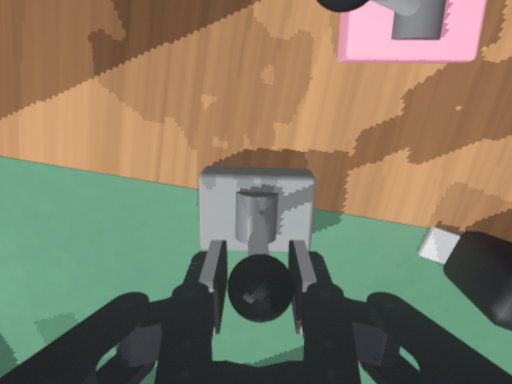

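View pics/side6.png

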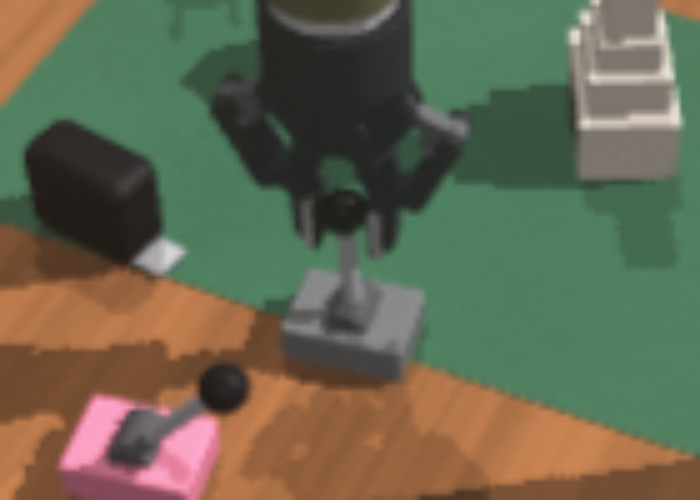

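View pics/scene6.png

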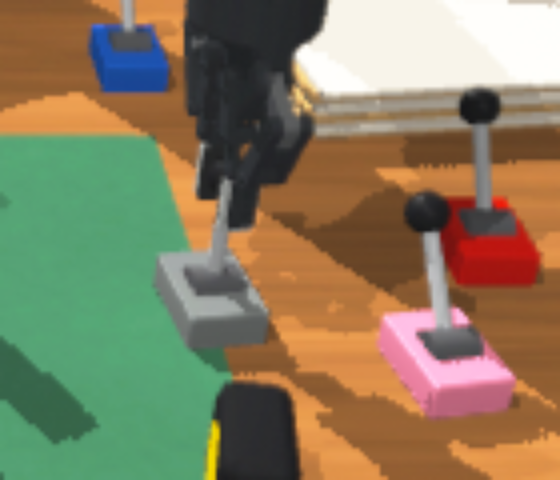

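Wrist view: the ball at (260,287) sits between the pads over the housing (257), and the lever is upright. Now opening and lifting straight off.

Emit:
{"method": "apply_moves", "body": {"moves": [[[0,0,0],0,0.6],[[0,0,0],0,0.7],[[0,0,-1],0,0.7],[[0,0,-4],0,0.7],[[0,0,-8],0,0.7],[[0,0,-13],0,1],[[0,0,-18],0,1],[[-1,1.5,-20],-3,1],[[-3,5,-20],-6,1],[[-5.5,9,-20],-10,1]]}}

```text
clock: 9.7
tcp_pos: [0.4862, 0.2782, 0.2539]
orientation: [-0.0, 0.985, 0.175, 0.001]
wrist_force: [0.6, -1.0, -0.3]
finger_gap: 0.0853
```

```bash
python3 - <<'E'
from h import *
t=env.get_state()['tcp_pos'];print(t)
s=cam('scene');d=cam('side');w=cam('wrist')
import pickle;pickle.dump((w,d,s,t),open('v7.pkl','wb'))
a=cv2.resize(s['img'][170:270,300:400],None,fx=4,fy=4);b=cv2.resize(d['img'][180:280,170:270],None,fx=4,fy=4)
cv2.imwrite('pics/x7.png',np.hstack([a,b]))
cv2.imwrite('pics/w7.png',w['img'])
E
```

```text
[0.48615068 0.27824077 0.25386112]
```

View pics/x7.png

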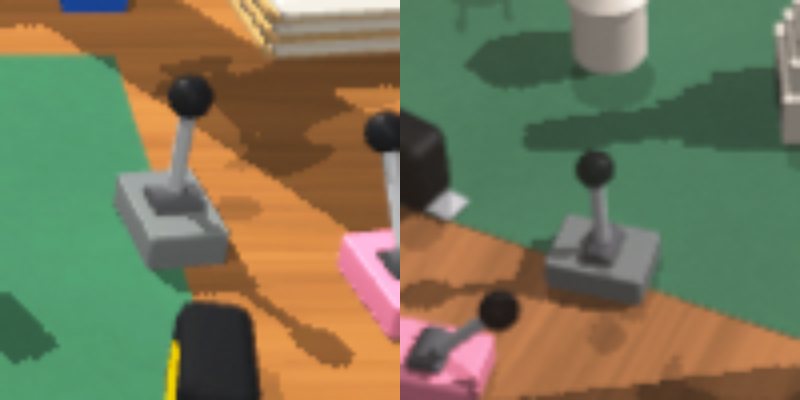

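View pics/w7.png

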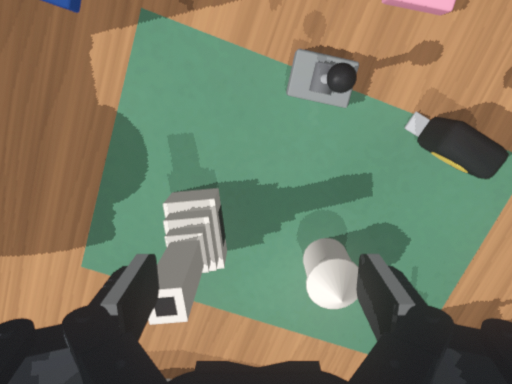

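```bash
python3 - <<'E'
from h import *
import pickle
w,d,s,t=pickle.load(open('v7.pkl','rb'))
S=(300+190/4-.4,170+96/4-.4);D=(170+195/4-.4,180+169/4-.4)
b,e=tri(s,S,d,D);print(b,e)
for c,p in((w,(342,77)),(s,S),(d,D)): print(onz(c,*p,.102))
print('top w',onz(w,168,307,.18))
a=[onz(w,*p,.045).round(4) for p in [(165,203),(219,189)]];print(a)
cv2.imwrite('pics/c7.png',cv2.resize(w['img'][170:340,130:260],None,fx=4,fy=4)[:600])
E
```

```text
[0.52295565 0.37789779 0.10279917] 0.00018507623334089034
[0.52654979 0.37761143 0.102     ]
[0.5218052  0.37831948 0.102     ]
[0.52330055 0.37711326 0.102     ]
top w [0.44941311 0.15881948 0.18      ]
[array([0.4031, 0.1873, 0.045 ]), array([0.4565, 0.2247, 0.045 ])]
```

View pics/c7.png

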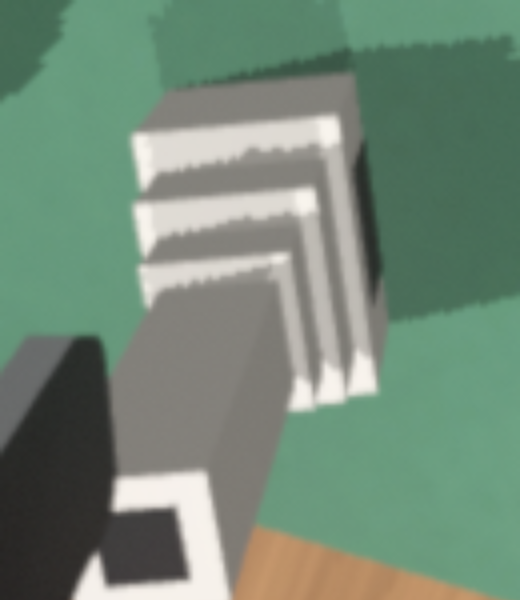

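The lever triangulates to within about 2 mm of upright. Now measuring the chimney's yaw from its foot corners.

```bash
python3 - <<'E'
from h import *
import pickle
w,d,s,t=pickle.load(open('v7.pkl','rb'))
f=lambda p:(130+p[0]/4-.4,170+p[1]/4-.4)
P=[onz(w,*f(p),.045) for p in [(134,135),(340,117),(377,392)]]
print(np.round(P,4)); 
e=P[1]-P[0];g=P[2]-P[1]
print(np.degrees(np.arctan2(e[1],e[0])),np.degrees(np.arctan2(g[1],g[0]))+90,np.linalg.norm(e),np.linalg.norm(g),'c',(P[0]+P[2])/2)
print('top', onz(w,*f((112,480)),.18),onz(w,*f((207,472)),.18))
E
```

```text
[[0.4012 0.1862 0.045 ]
 [0.4554 0.2117 0.045 ]
 [0.4933 0.1306 0.045 ]]
25.165534214472796 25.037476278925098 0.05996982594499614 0.08949396239963861 c [0.44724551 0.15836034 0.045     ]
top [0.43720442 0.1718062  0.18      ] [0.4546085  0.18008135 0.18      ]
```

Emit:
{"method": "apply_moves", "body": {"moves": [[[-2.5,3,0],-2,1],[[-5,6,0],-4,1],[[-7,9,0],-5,1],[[-7.9,9.9,0],-5,1],[[-7.9,9.9,0],-5,1],[[-7.9,9.9,2],-5,1],[[-7.9,9.9,2],-5,1],[[-7.9,9.9,2],-5,1],[[-7.9,9.9,2],-5,1],[[-7.9,9.9,2],-5,1]]}}

```text
clock: 11.1
tcp_pos: [0.4461, 0.1589, 0.2333]
orientation: [0.0, 0.976, 0.217, 0.0]
wrist_force: [-0.1, -0.7, -0.1]
finger_gap: 0.0854
```

```bash
python3 - <<'E'
from h import *
t=env.get_state()['tcp_pos'];print(t)
w=cam('wrist');cv2.imwrite('pics/w8.png',w['img']);print(proj(w,[.446,.1585,.18]))
E
```

```text
[0.44606327 0.15893939 0.23326524]
(np.float64(255.8752396118739), np.float64(202.3725561263968))
```

View pics/w8.png

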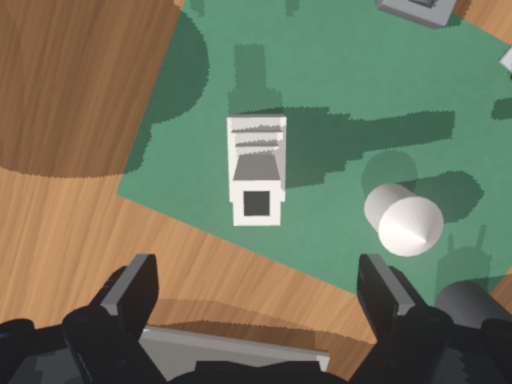

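The chimney top is at (257,203), within 1 px of the prediction, and square to the jaws. Descending and gripping.

Emit:
{"method": "apply_moves", "body": {"moves": [[[0,0,2.5],0,1],[[0,0,5],0,1],[[0,0,7.5],0,1],[[0,0,9.5],0,1],[[0,0,11],0,1],[[0,0,11],0,0.7],[[0,0,11],0,0.5],[[0,0,11],0,0.2],[[0,0,11],0,0.2],[[0,0,11],0,0.2]], "squeeze": 50}}

```text
clock: 12.4
tcp_pos: [0.4463, 0.1587, 0.1238]
orientation: [0.0, 0.976, 0.216, 0.001]
wrist_force: [-0.7, -0.1, 5.9]
finger_gap: 0.0313
```

```bash
python3 - <<'E'
from h import *
st=env.get_state();print(st['tcp_pos'],st['finger_gap'],st['wrist_force'])
w=cam('wrist');d=cam('side')
cv2.imwrite('pics/x9.png',np.hstack([w['img'][100:,80:420],cv2.resize(d['img'][130:230,220:320],(284,284))]))
E
```

```text
[0.44633292 0.15874514 0.12379206] 0.03128620908616864 [-0.67031027 -0.11171627  5.94737639]
```

View pics/x9.png

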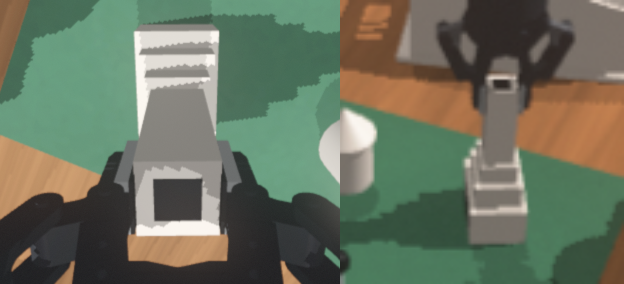

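Gripped at gap 31 mm. Now lifting straight up.

Emit:
{"method": "apply_moves", "body": {"moves": [[[0,0,-1],0,0.2],[[0,0,-3],0,0.2],[[0,0,-5.5],0,0.2],[[0,0,-8],0,0.2],[[0,0,-10.5],0,0.2],[[0,0,-13],0,0.2],[[0,0,-15.5],0,0.2],[[0,0,-18],0,0.2],[[0,0,-18],0,0.2],[[0,0,-18],0,0.2]]}}

```text
clock: 13.75
tcp_pos: [0.4454, 0.1587, 0.3019]
orientation: [-0.0, 0.976, 0.216, -0.001]
wrist_force: [-0.3, -0.8, -2.9]
finger_gap: 0.0313
```

```bash
python3 - <<'E'
from h import *
st=env.get_state();print(st['tcp_pos'],st['orientation'],st['finger_gap'],st['wrist_force'])
w=cam('wrist');d=cam('side');s=cam('scene')
cv2.imwrite('pics/w10.png',w['img']);cv2.imwrite('pics/s10.png',np.hstack([cv2.resize(s['img'][60:260,180:330],None,fx=2.5,fy=2.5),cv2.resize(d['img'][60:260,180:330],None,fx=2.5,fy=2.5)]))
E
```

```text
[0.44535953 0.15866799 0.30189339] [-3.05453775e-05  9.76290202e-01  2.16465095e-01 -5.50740570e-04] 0.03128018816795254 [-0.30258283 -0.77839754 -2.85077861]
```

View pics/w10.png

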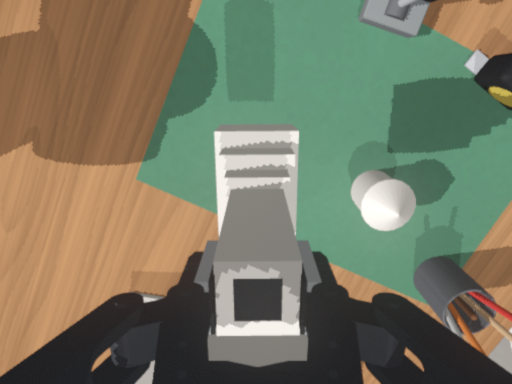

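View pics/s10.png

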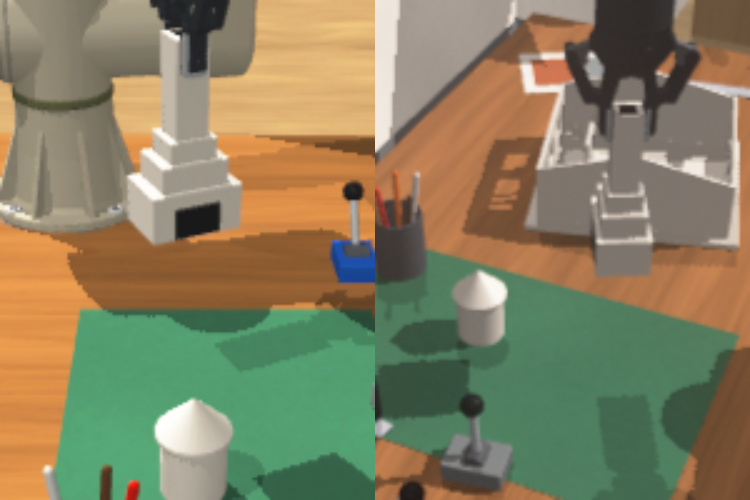

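```bash
python3 - <<'E'
from h import *
from scipy.spatial.transform import Rotation as R
w=cam('wrist');st=env.get_state();x=st['orientation']
Tt=np.eye(4);Tt[:3,:3]=R.from_quat([x[1],x[2],x[3],x[0]]).as_matrix();Tt[:3,3]=st['tcp_pos']
H=np.linalg.inv(Tt)@w['T']
a=np.radians(15.5);q=R.from_euler('z',a).as_matrix()@np.diag([1,-1,-1])
for p in [(.55,-.36),(.56,-.34),(.65,-.27),(.65,-.32),(.4,-.3),(.4,-.36),(.44,-.38)]:
    T=np.eye(4);T[:3,:3]=q;T[:3,3]=[*p,.30]
    c=dict(w,T=T@H); 
    print(p,np.round([proj(c,[.5246,-.2285,.018]+R.from_euler('z',a).as_matrix()@np.array([u,v,0])) for u,v in((-.04,-.055),(.04,-.055),(.04,.055),(-.04,.055))]).astype(int).tolist())
E
```

```text
(0.55, -0.36) [[233, 82], [298, 82], [301, -19], [231, -19]]
(0.56, -0.34) [[222, 96], [285, 96], [288, -3], [219, -3]]
(0.65, -0.27) [[141, 130], [203, 130], [199, 38], [132, 38]]
(0.65, -0.32) [[148, 92], [212, 92], [208, -8], [139, -8]]
(0.4, -0.3) [[332, 159], [392, 159], [403, 71], [338, 71]]
(0.4, -0.36) [[347, 115], [410, 115], [422, 19], [355, 19]]
(0.44, -0.38) [[323, 90], [387, 90], [397, -9], [328, -9]]
```

Emit:
{"method": "apply_moves", "body": {"moves": [[[-0.5,2.3,0],1,0.2],[[-1.5,7,0],2,0.2],[[-2.5,11.6,0],4,0.2],[[-3.5,16.2,0],5,0.2],[[-4.6,21,0],6,0.2],[[-5.6,25.6,0],7,0.2],[[-6.6,30.3,0],8,0.2],[[-7.6,35,0],9,0.2],[[-8.7,40,0],10,0.2],[[-9.6,44,0],10,0.2]]}}

```text
clock: 15.2
tcp_pos: [0.5446, -0.2826, 0.3017]
orientation: [-0.0, 0.992, 0.13, -0.0]
wrist_force: [1.1, 0.4, -2.2]
finger_gap: 0.0313
```

Emit:
{"method": "apply_moves", "body": {"moves": [[[0,2,0],0,0.2],[[0,2,0],0,0.2],[[0,2,0],0,0.2],[[0,2,0],0,0.2],[[0,2,0],0,0.2],[[0,2,0],0,0.2],[[0,2,0],0,0.2],[[0,2,0],0,0.2],[[0,2,0],0,0.2],[[0,2,0],0,0.2]]}}

```text
clock: 16.45
tcp_pos: [0.5498, -0.3, 0.3028]
orientation: [-0.0, 0.991, 0.13, 0.0]
wrist_force: [-0.1, -0.5, -2.1]
finger_gap: 0.0316
```

```bash
python3 - <<'E'
from h import *
import pickle
st=env.get_state();print(st['tcp_pos'],st['orientation'],st['finger_gap'],st['clock'])
w=cam('wrist');d=cam('side');s=cam('scene');pickle.dump((w,d,s,st),open('v11.pkl','wb'))
cv2.imwrite('pics/w11.png',w['img'])
cv2.imwrite('pics/s11.png',cv2.resize(s['img'][100:300,:200],None,fx=3,fy=3))
E
```

```text
[ 0.54983391 -0.30002738  0.30277131] [-7.59893431e-06  9.91451683e-01  1.30474359e-01  3.22343795e-05] 0.03159728007881468 16.45
```

View pics/w11.png

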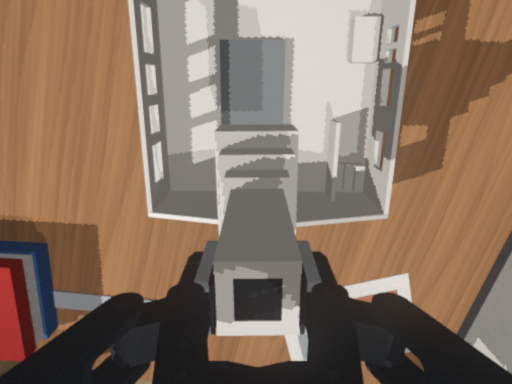

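View pics/s11.png

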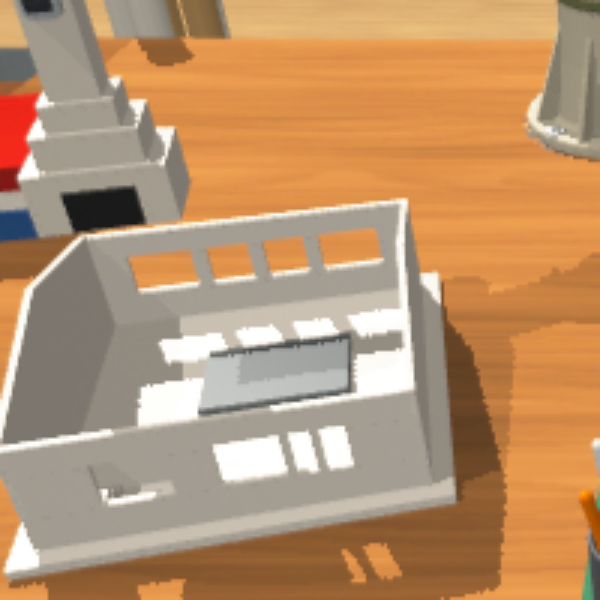

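The wrist view shows the slab at about (220–286, 38–125), with its near end hidden by the chimney foot. Enlarging.

```bash
python3 - <<'E'
from h import *
import pickle
w,d,s,st=pickle.load(open('v11.pkl','rb'))
cv2.imwrite('pics/c11.png',cv2.resize(w['img'][20:140,200:310],None,fx=5,fy=5,interpolation=cv2.INTER_CUBIC))
E
```

```text
(no output)
```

View pics/c11.png

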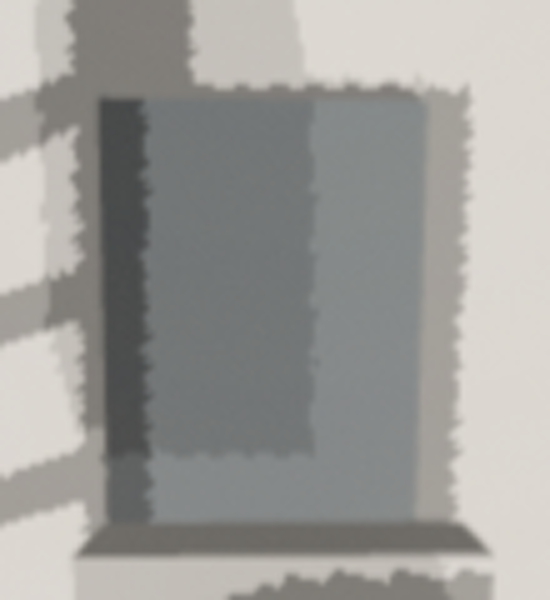

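```bash
python3 - <<'E'
from h import *
import pickle
w,d,s,st=pickle.load(open('v11.pkl','rb'))
f=lambda p:(200+p[0]/5-.4,20+p[1]/5-.4)
A,B,C,D=[onz(w,*f(p),.018) for p in [(99,98),(427,96),(415,520),(107,520)]]
ang=lambda v:np.degrees(np.arctan2(v[1],v[0]))
print('top',ang(B-A),np.linalg.norm(B-A),'L',ang(A-D)-90,'R',ang(B-C)-90,'wid',np.linalg.norm(C-D))
th=np.radians((ang(B-A)+ang(A-D)-90+ang(B-C)-90)/3);print(np.degrees(th))
cen=(A+B)/2-.055*np.array([-np.sin(th),np.cos(th),0]);print('centre',cen)
# underside corners: chimney foot: visible in wrist top edge of foot z45
u=st['tcp_pos'][2]-.1238;print('underside',u)
F=[onz(w,*f(p),u) for p in[(75,555),(490,555)]];print('foot base?',F,np.linalg.norm(F[1]-F[0]),ang(F[1]-F[0]))
F=[onz(w,*f(p),u+.045) for p in[(75,555),(490,555)]];print('foot top?',F,np.linalg.norm(F[1]-F[0]),ang(F[1]-F[0]))
m=(F[0]+F[1])/2;t2=np.radians(ang(F[1]-F[0]));print('chimney axis',m-.045*np.array([-np.sin(t2),np.cos(t2),0]),'tcp',st['tcp_pos'])
c=[onz(s,*((p[0]+.5)/3-.5,100+(p[1]+.5)/3-.5),.018) for p in [(210,353),(350,335),(350,388),(200,411)]]
print(np.mean(c,0), np.round(c,4))
E
```

```text
top 15.312797433812941 0.07906884450725847 L 14.269054523227211 R 14.616646605325641 wid 0.0796735034715873
14.732832854121929
centre [ 0.52576616 -0.23131488  0.018     ]
underside 0.1789713070617475
foot base? [array([ 0.50625275, -0.27167145,  0.17897131]), array([ 0.57320907, -0.25374418,  0.17897131])] 0.06931476036883788 14.989128881493464
foot top? [array([ 0.51012916, -0.26466672,  0.22397131]), array([ 0.56663718, -0.24953693,  0.22397131])] 0.05849843889507622 14.989128881493407
chimney axis [ 0.55002178 -0.3005707   0.22397131] tcp [ 0.54983391 -0.30002738  0.30277131]
[ 0.52431678 -0.2282329   0.018     ] [[ 0.5    -0.2919  0.018 ]
 [ 0.4743 -0.1853  0.018 ]
 [ 0.5471 -0.1648  0.018 ]
 [ 0.5758 -0.2709  0.018 ]]
```

Slab centre is about (0.5255, −0.2305) with yaw 14.7°. The chimney axis coincides with the TCP at yaw 15.0°. Moving above the slab, then checking before descending.

Emit:
{"method": "apply_moves", "body": {"moves": [[[-0.1,-1.5,0],0,0.2],[[-0.2,-3,0],0,0.2],[[-0.3,-4.5,0],0,0.2],[[-0.4,-6,0],0,0.2],[[-0.55,-7.0,0],0,0.2],[[-0.55,-7.35,0],0,0.2],[[-0.55,-7.35,0],0,0.2],[[-0.55,-7.35,0],0,0.2],[[-0.55,-7.35,2],0,0.2],[[-0.55,-7.35,4],0,0.2]]}}

```text
clock: 17.85
tcp_pos: [0.5258, -0.2311, 0.2623]
orientation: [0.0, 0.991, 0.13, 0.0]
wrist_force: [0.4, 0.3, -2.3]
finger_gap: 0.0316
```

Emit:
{"method": "apply_moves", "body": {"moves": [[[0,0,1],0,0.2],[[0,0,2],0,0.2],[[0,0,3],0,0.2],[[0,0,4],0,0.2],[[0,0,4.5],0,0.2],[[0,0,4.5],0,0.2],[[0,0,4.5],0,0.2],[[0,0,4.5],0,0.2],[[0,0,4.5],0,0.2],[[0,0,4.5],0,0.2]]}}

```text
clock: 19.1
tcp_pos: [0.5256, -0.2304, 0.218]
orientation: [0.0, 0.991, 0.131, 0.0]
wrist_force: [0.4, -0.3, -1.3]
finger_gap: 0.0316
```

```bash
python3 - <<'E'
from h import *
import pickle
st=env.get_state();print(st['tcp_pos'],st['orientation'],st['finger_gap'],st['clock'],st['wrist_force'])
w=cam('wrist');d=cam('side');s=cam('scene');pickle.dump((w,d,s,st),open('v12.pkl','wb'))
cv2.imwrite('pics/w12.png',w['img'])
cv2.imwrite('pics/s12.png',cv2.resize(s['img'][130:280,:160],None,fx=4,fy=4))
cv2.imwrite('pics/d12.png',cv2.resize(d['img'][30:180,200:360],None,fx=4,fy=4))
E
```

```text
[ 0.52555303 -0.23042452  0.21795627] [8.37091037e-05 9.91446016e-01 1.30517330e-01 1.30696227e-04] 0.031603777586877574 19.1 [ 0.44083556 -0.28386016 -1.28645852]
```

View pics/w12.png

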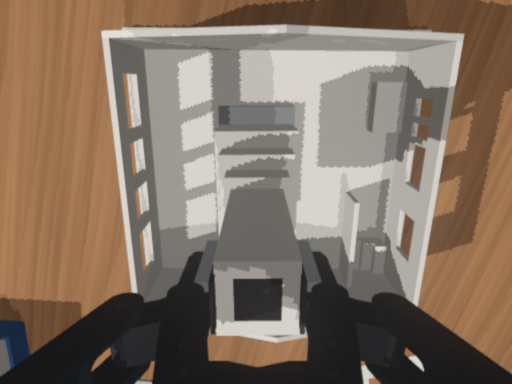

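View pics/s12.png

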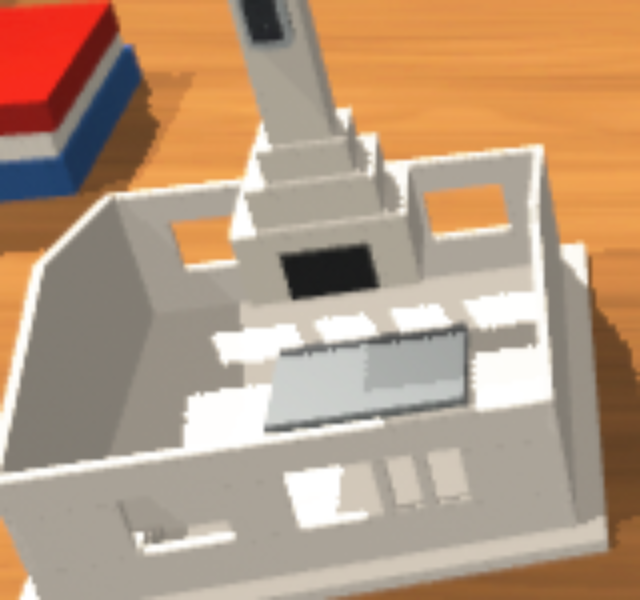

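View pics/d12.png

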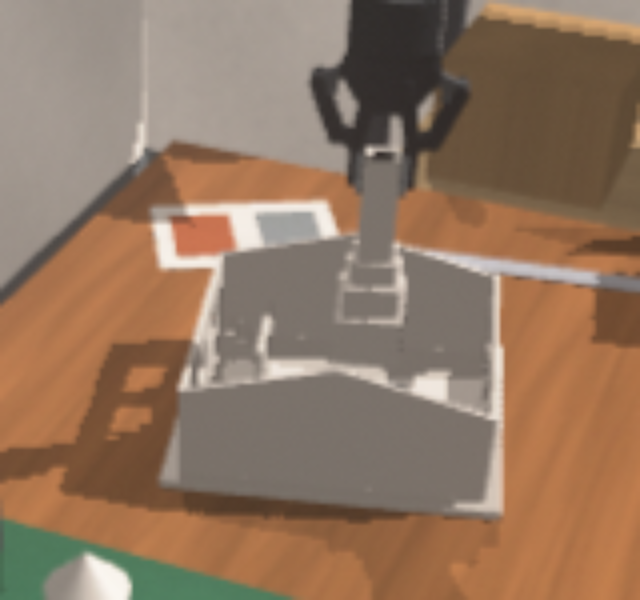

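```bash
cat > ov.py <<'E'
from h import *
def overlay(c,cx,cy,th,u,k,x0,y0,w,h,hc=(.5258,-.2313),hth=14.7):
    im=cv2.resize(c['img'][y0:y0+h,x0:x0+w],None,fx=k,fy=k,interpolation=cv2.INTER_CUBIC)
    def box(cx,cy,th,a,b,z,col):
        t=np.radians(th);P=[]
        for i,j in((-1,-1),(1,-1),(1,1),(-1,1)):
            X=np.array([cx+i*a*np.cos(t)-j*b*np.sin(t),cy+i*a*np.sin(t)+j*b*np.cos(t),z])
            p=proj(c,X);P.append([(p[0]-x0+.5)*k,(p[1]-y0+.5)*k])
        cv2.polylines(im,[np.round(P).astype(int)],True,col,1)
    box(cx,cy,th,.03,.045,u,(0,0,255));box(cx,cy,th,.03,.045,u+.045,(0,0,255));box(cx,cy,th,.016,.016,u+.18,(0,0,255))
    box(hc[0],hc[1],hth,.04,.055,.018,(255,0,0))
    return im
E
python3 - <<'E'
from ov import *
import pickle
w,d,s,st=pickle.load(open('v12.pkl','rb'))
t=st['tcp_pos'];u=t[2]-.1238
cv2.imwrite('pics/o12s.png',overlay(s,t[0],t[1],15,u,5,40,130,90,115))
cv2.imwrite('pics/o12w.png',overlay(w,t[0],t[1],15,u,5,190,90,130,60))
cv2.imwrite('pics/o12d.png',overlay(d,t[0],t[1],15,u,5,260,50,60,90))
E
```

```text
(no output)
```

View pics/o12s.png

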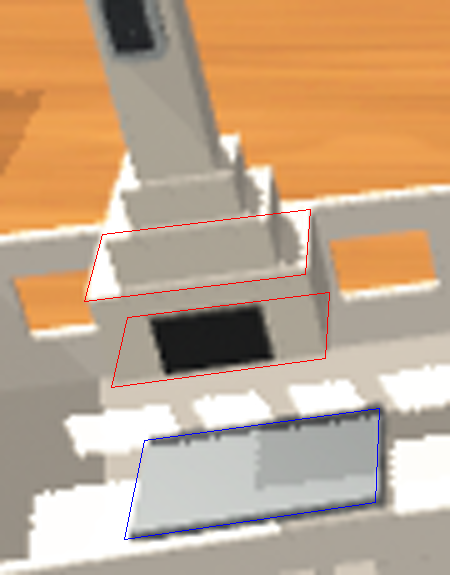

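View pics/o12w.png

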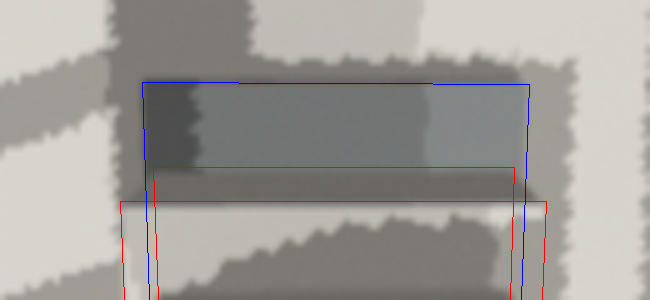

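View pics/o12d.png

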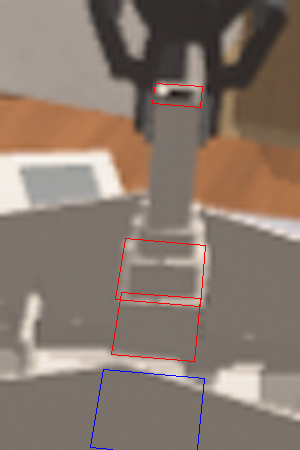

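The overlays match in all three views: chimney foot to about 1 px, slab to 1 px. Descending 6.4 cm to about 12 mm above the slab.

Emit:
{"method": "apply_moves", "body": {"moves": [[[0,0,0.8],0,0.2],[[0,0,1.6],0,0.2],[[0,0,2.4],0,0.2],[[0,0,3.2],0,0.2],[[0,0,4.0],0,0.2],[[0,0,4.8],0,0.2],[[0,0,5.5],0,0.2],[[0,0,6.0],0,0.2],[[0,0,6.3],0,0.2],[[0,0,6.4],0,0.2]]}}

```text
clock: 20.5
tcp_pos: [0.5255, -0.2304, 0.1537]
orientation: [-0.0, 0.991, 0.131, 0.0]
wrist_force: [1.0, 0.3, -0.8]
finger_gap: 0.0312
```

Emit:
{"method": "apply_moves", "body": {"moves": [[[0,0,0],0,0.2],[[0,0,0],0,0.2],[[0,0,0],0,0.2],[[0,0,0],0,0.2],[[0,0,0],0,0.2],[[0,0,0],0,0.2],[[0,0,0],0,0.2],[[0,0,0],0,0.2],[[0,0,0],0,0.2],[[0,0,0],0,0.2]]}}

```text
clock: 21.75
tcp_pos: [0.5255, -0.2304, 0.1538]
orientation: [0.0, 0.991, 0.131, 0.0]
wrist_force: [0.3, -0.1, -1.3]
finger_gap: 0.0315
```

```bash
python3 - <<'E'
from ov import *
st=env.get_state();print(st['tcp_pos'],st['orientation'],st['finger_gap'],st['clock'],st['wrist_force'],abs(st['qvel']).max())
w=cam('wrist');d=cam('side');s=cam('scene');t=st['tcp_pos'];u=t[2]-.1238;print(u)
cv2.imwrite('pics/o13s.png',overlay(s,t[0],t[1],15,u,5,40,130,90,115))
cv2.imwrite('pics/o13w.png',overlay(w,t[0],t[1],15,u,5,190,90,130,110))
cv2.imwrite('pics/s13.png',s['img'])
E
```

```text
[ 0.52551841 -0.23042551  0.15383223] [3.89434383e-05 9.91444249e-01 1.30530834e-01 4.07929766e-05] 0.03145374499421488 21.75 [ 0.25281998 -0.08089533 -1.28839157] 0.0017231393950615866
0.030032230069640564
```

View pics/o13s.png

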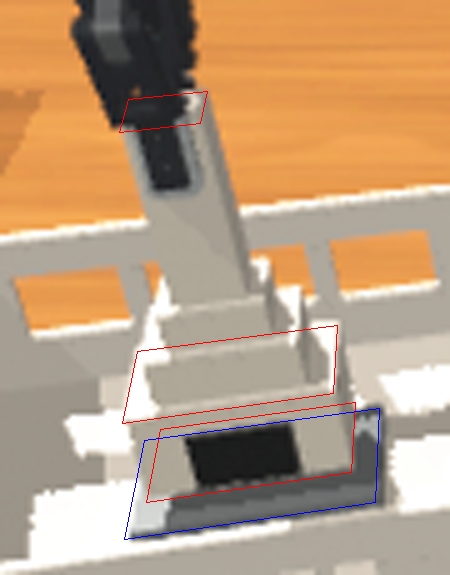

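View pics/o13w.png

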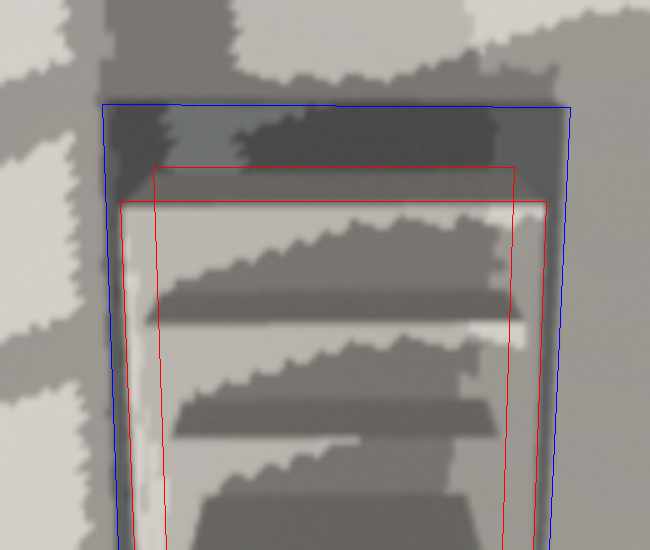

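View pics/s13.png

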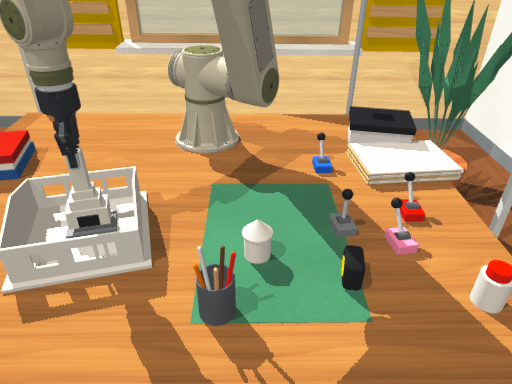

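```bash
python3 -c "
from workcell import env
print(env.hand_in()); print(env.get_state()['tcp_pos'],env.get_state()['finger_gap'])"
```

```text
the job is handed in; nothing more can be done
None
the job is handed in; nothing more can be done
```

The dimmer lever is upright at half, and the job was handed in at about 22 s with the chimney held still above the hearth slab. Hand-in gave no verdict.

**What I did:**
- **Dimmer:** I set the grey dimmer upright by closing the jaws around its knob, centred over the hinge.
- **Chimney:** I then gripped the chimney by its stack, lifted it over the walls and lowered it above the slab.

**Last checks:**
- **Dimmer:** right after I released it, the knob measured within about 2 mm of straight above the hinge, roughly 0.03 rad. The final scene picture still shows it upright.
- **Height:** the chimney's underside is about 12 mm above the slab, worked out from the TCP height and not seen directly.
- **Position and squareness:** the chimney is centred within about 2 mm and squared within about 0.3°.
- **Stillness and contact:** the joints were still, and the wrist force was about 1 N, so there was no sign of touching the model.
- **Bystanders:** the turret, tape measure and pot look unmoved in the pictures.

**Problems and disagreements:**
- **First try at the knob:** a fingertip pressed on the top of the ball with about 50 N at the wrist, because the open fingers sit farther back than I had assumed. I backed off and redid it lower. I believe only a finger touched, not the gripper's body (limit 40 N), but I could not confirm that.
- **Slab centre:** the scene and wrist cameras disagreed by about 3 mm. I aimed between them, nearer the wrist value.

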